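# Stack the empty tote over the spare valves, turned so it cannot nest

## Task

Lay the loose amplifier valve gently on its side in the grey tote that stands on the desk, next to the valve already in there. Then take the empty twin tote off its sloping rest and stack it on the first one where that stands: these are stack-nest totes, so turn the empty one end for end (orange end over plain grey end) so that its feet come to rest fully down on the ledges inside the lower rim, level and clear of the glass, instead of nesting onto the valves. Set it down gently, let go, and leave the other things on the desk where they lie.

Things in the scene. Friction and masses are not known exactly. Their poses are not given: they have to be found in the camera images.
- tote_low: Lower grey stack-nest tote, level on the desk, one valve in it; slides if pushed. 180 long (x), 146 wide (y), 76 high. Origin: centre of its underside, z up. Its front is the -x end: orange rim bar with a dip (y +-30); the rest of the rim is grey. Rim: upright band 9 thick, z 60 to 76, outer faces at x +-90, y +-73. Walls lean in below it; floor inside 133 x 87, 4 above the underside
- tote_low_ledge (a point): centre of the lower tote at the height of the ledges (z 64, 12 below the rim top) that run inside its long rims, y 55 to 64 either side, broken by open windows at x -63 to -41 and 15 to 37. Turned end for end, the twin's feet land on the ledges between small end stops (about 3 mm play each way); the same way round they drop through the windows and it nests (18 up, or onto what lies inside)
- tote_top: Empty twin tote, same size, shape and axes as the lower one, 0.18 to 0.28 kg, mass centred. At the start it lies on the sloping rest, orange front (-x) downhill, tilted 28 degrees with the bed. Four feet under it at x -52 and +26 (18 long, 18 high, outer faces y +-61). Stacked, its underside is 64 above the lower tote's
- tote_top_rim (a point): grip point: top edge of the empty tote's +y long rim, midway along it (0, 68.5, 76 in its frame; the -y rim is the mirror image). The rim is 9 thick and upright; fingertips can go 11 below its top on the inside before they meet its ledge, 25 or more on the outside
- tote_top_front (a point): middle of the empty tote's orange front rim, 85 mm from its centre towards its front (-x), 64 up
- tote_rest: dark steel sloping rest, fixed, 150 x 140 mm, bed tilted 28 degrees, low end (-x) towards the robot with a lip; guides 8 high along both sides, 3 mm side play; the tote comes off square to the bed. Origin: centre of its underside on the desk; the tote's underside centre lies 54 above it
- valve_in: dark amplifier valve (glass vacuum tube) lying across the lower tote near its plain grey end (its middle about 43 from the tote centre). 29 across, 78 long along its y. Origin: underside, middle
- valve_loose: identical amplifier valve lying loose on the desk, glass, 45 g, 29 high and 78 long along its y (base with pins towards +y). Origin: underside, middle. It is gripped across its x; the fingers stop at about 16 mm (body) or 18 mm (base)
- microphone_case: open walnut microphone case, fixed, between the loose valve and the totes: base 150 x 260, 52 high, its lid stands open along the far (+x) edge and reaches 210 mm above the desk: carry things over or in front of it. Origin: centre of its underside
- harmonica: bystander: chrome harmonica, 26x102x21 mm; leave it alone
- gaffer_tape: bystander: roll of black tape lying flat, 55x53x19 mm; leave it alone
- jack_adapter: bystander: gold jack adapter, 11x51x11 mm; leave it alone
- xlr_plug: bystander: silver microphone plug with a yellow ring, 19x78x19 mm; leave it alone
- clip_tuner: bystander: black clip-on tuner, 28x80x14 mm; leave it alone
- egg_shaker: bystander: red egg shaker, 45x60x44 mm; leave it alone
- portable_drive: bystander: orange pocket disk drive, 68x105x17 mm; leave it alone
- screwdriver: bystander: screwdriver with orange handle, 23x165x23 mm; leave it alone

How it is judged (in metres and radians):
On the way, in this order (a step that is already met when the one before it is completed fails the run):
1. the loose valve lies on its side in the lower tote, released (x of valve_loose in the frame of tote_low between -0.062 and 0.062 m and y of valve_loose in the frame of tote_low between -0.045 and 0.045 m and z of valve_loose in the frame of tote_low between -0.004 and 0.021 m and angle between valve_loose's own y axis and vertical between 1.3 and 1.84 rad and contact force between the fingers and valve_loose below 0.1 N), for 0.2 s.
2. the empty tote is off its rest (distance between tote_top and tote_rest above 0.12 m), for 0.1 s.
At the end, for the whole second after the job is handed in: Empty tote stacked end for end on the lower one: underside 60-68 mm above its, centres within 10 mm, long axes within 0.09 rad, tilt under 0.05 rad, off the glass, released, still. Both valves lie on their sides in the lower tote, itself within 50 mm of its start (x of valve_loose in the frame of tote_low between -0.062 and 0.062 m and y of valve_loose in the frame of tote_low between -0.045 and 0.045 m and z of valve_loose in the frame of tote_low between -0.004 and 0.021 m and angle between valve_loose's own y axis and vertical between 1.3 and 1.84 rad and x of valve_in in the frame of tote_low between -0.062 and 0.062 m and y of valve_in in the frame of tote_low between -0.045 and 0.045 m and z of valve_in in the frame of tote_low between -0.004 and 0.021 m and angle between valve_in's own y axis and vertical between 1.3 and 1.84 rad and z of tote_top in the frame of tote_low between 0.06 and 0.068 m and horizontal distance between tote_top and tote_low below 0.01 m and angle between the x axis of tote_top and the x axis of tote_low, either way round below 0.09 rad and x of tote_top_front in the frame of tote_low above 0.07 m and angle between tote_top's own z axis and vertical below 0.05 rad and distance of tote_low from where it was at the start of the episode below 0.05 m and contact force between the fingers and tote_top below 0.1 N and linear speed of tote_top below 0.02 m/s and contact force between tote_top and valve_loose below 0.3 N and contact force between tote_top and valve_in below 0.3 N); the robot touches nothing.
It fails at once if a valve is pressed by the upper tote (contact force between tote_top and valve_loose above 2 N or contact force between tote_top and valve_in above 2 N).
It fails at once if a valve is dropped (falls free from more than about 25 mm) (linear speed of valve_loose above 0.7 m/s and contact force between the fingers and valve_loose below 0.1 N).
It fails at once if the empty tote is dropped (falls free from more than about 20 mm) (linear speed of tote_top above 0.62 m/s and contact force between the fingers and tote_top below 0.1 N).
It fails at once if a bystander is pushed away (over 30 mm) (distance of any of harmonica, gaffer_tape, jack_adapter, xlr_plug, clip_tuner, egg_shaker, portable_drive, screwdriver from where it was at the start of the episode above 0.03 m).
It also fails if it takes over 58 s, if anything falls off the work surface, if the arm or the gripper's body presses on something with over 40 N, if the wrist force passes 120 N, or if a joint passes its speed limit or range.

## Robot

A 6-joint arm with a two-finger parallel gripper is mounted at the origin on a cart in front of the work surface, level with it; the furniture and walls round the work are solid. World frame = base frame: x ahead of the robot, y to its left, z up, the work surface at z = 0. Lengths are in mm, angles in rad, forces in N, time in s.
With the tool pointing down it reaches from about 300 to 775 mm from the base axis. Payload 14.6 kg.
Tool frame: the origin (TCP) lies on the centre line of the jaws, within the pads' length; the fingertips stand 19 mm ahead of it and the grasp point (between the pads) is the TCP (bot.tip_reach is the distance from the TCP to the fingertips, in mm); z points along the fingers, y is the line along which they close (so a half turn about z gives the same grasp; the last joint's range is limited). The gripper opens to 85 mm and grips with 20 to 120 N. Pads are 22 mm wide; open, the fingers measure 114 mm over their backs; the gripper's body (76 mm by 85 mm) begins 54 mm behind the grasp point. The pads swing forward as they close: fully open they stand 13 mm farther back than shut.
Start: joints at [-1.332, 0.3, 1.521, -0, 1.321, -0.067], TCP at [165.574, -524.476, 250.281] pointing down, gripper open.
Joint ranges: [-3.03, 3.03], [-0.79, 2.21], [0.23, 2.52], [-1.04, 4.18], [0, 3.07], [-2.55, 2.55]. Speed limits (rad/s): [2.22, 2.22, 2.57, 3.14, 3.14, 3.14].

## Interface

Orientations are given as a unit quaternion [w, x, y, z].
In Python, from rig import bot gives the robot as it stands. Calls block until the motion is done:
- bot.move_to(position, orientation): joint-space move of the TCP to a pose.
- bot.servo_line(position, attitude=None, speed=150, until_force=None): straight line of the TCP; attitude=None keeps the orientation; speed is the mean speed in mm/s. With until_force (N) it stops when the force on the tool has changed by that much, and returns True; else False.
- bot.move_joints(angles): joint-space move.
- bot.move_gripper(opening, grip_force=None): finger opening in mm; grip_force is the grip in N (None keeps the last); returns when the fingers have stopped.
- bot.dwell(seconds).
- bot.ik(position, orientation): joint angles nearest the present ones, or None.
- bot.read_state(): the state.
- bot.read_camera(name): name is "scene" or "top"; returns a dict with "image" (480x640x3 uint8, blue, green, red), "depth" (480x640 float32, mm along the optical axis (not along the pixel's ray), 0 where there is no reading), "fovy" (degrees; the focal length in pixels is half the picture's height over the tangent of half this angle, whatever the lens; pixels are square), "cx", "cy" (the principal point, pixels), "eye" and "attitude" of the camera in the world. Camera axes: x right, y down, z forward; pixel columns grow to the right and rows downward; lengths in mm; the calibration is good to about 2 mm. A picture is of the moment at which its call begins.
A pose or a line that the arm cannot do raises bot.MotionError and nothing moves.
- bot.finish_job(): hands the job in; it is judged then, once.
The state is a dict: "clock": time; "joint_positions": joint angles; "qvel": joint speeds; "effort": joint torques, N m; "ee_pos": TCP position; "tool_rot": TCP orientation; "ft_force": force on the tool from outside, world axes, zero at the start; "moment": the same for the moment, N m; "grip_width": finger opening in mm; "grip_force": force on a finger pad.
Only numpy, scipy, OpenCV 4.12 (cv2) and the standard library are available. Lean on these libraries where they do the work, as an engineer would, in place of code of your own. Each camera call takes 0.05 s, during which the arm holds its last target. There are 200 camera calls.

## Working session

There is one attempt and no reset: what is moved stays moved. The work goes in short steps, each a Python script; the robot and the scene stay as the last script left them, time stands still between calls to the robot, and variables do not carry over. Pictures are saved under pics/ and viewed, at most 10 in all, crops included, and the job is handed in when it is done.

```bash
ls; mkdir -p pics
cat > h.py <<'E'
import numpy as np, cv2
from rig import bot
from scipy.spatial.transform import Rotation as R
def q2R(q): return R.from_quat([q[1],q[2],q[3],q[0]])
def R2q(r):
    x,y,z,w=r.as_quat(); return [w,x,y,z]
def down(yaw,pitch=0):  # tool y axis at angle yaw in the xy plane; z down
    return R2q(R.from_euler('z',yaw-np.pi/2)*R.from_euler('x',np.pi)*R.from_euler('z',np.pi))
def cloud(c):
    f=240/np.tan(np.radians(c['fovy'])/2); d=c['depth']
    v,u=np.mgrid[0:480,0:640]
    p=np.stack([(u-c['cx'])/f*d,(v-c['cy'])/f*d,d],-1)
    a=c['attitude']; w=p.reshape(-1,3)@q2R(a).as_matrix().T+np.array(c['eye'])
    w=w.reshape(480,640,3); w[d<=0]=np.nan
    return w
def shot(name,fn):
    c=bot.read_camera(name); cv2.imwrite('pics/'+fn+'.png',c['image']); np.savez('pics/'+fn+'.npz',**{k:np.array(v) for k,v in c.items()}); return c
E
python3 - <<'E'
from h import *
for n in('scene','top'):
    c=shot(n,n+'0'); print({k:v for k,v in c.items() if k not in('image','depth')},(c['depth']>0).mean())
s=bot.read_state();print(s['tool_rot'],s['clock'],bot.tip_reach)
E
```

```text
pics
{'fovy': 50.57223268018774, 'cx': 318.7817575855651, 'cy': 229.97077259564267, 'eye': array([ 904.28788984,  681.26933698, 1388.03182536]), 'attitude': array([-0.06452123,  0.22350223,  0.93185349, -0.27844719])} 0.9961881510416667
{'fovy': 55.16247680319922, 'cx': 310.0187982778969, 'cy': 236.1665458908097, 'eye': array([-343.87805518,  222.95562872, 1274.30817353]), 'attitude': array([ 0.19377981, -0.54605231,  0.76895234, -0.27016395])} 0.9960188802083333
[-5.14937244e-04  9.88337407e-01  1.52279026e-01 -5.44806625e-05] 0.1 19.0
```

View pics/top0.png

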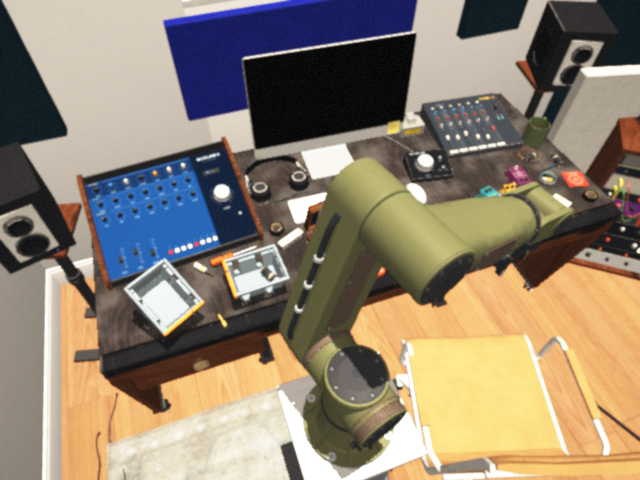

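View pics/scene0.png

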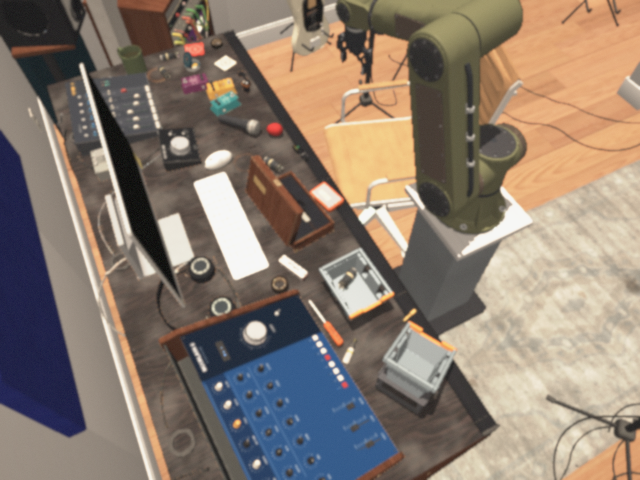

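The scene view shows the lower tote at about (357,283), the twin on its rest at (418,360), the case at (290,200), and probably the valve near (268,163). I'll enlarge the scene view.

Run:
```python
from h import *
c=np.load('pics/scene0.npz'); im=c['image']
a=cv2.resize(im[110:210,220:340],(480,400),interpolation=cv2.INTER_CUBIC)
b=cv2.resize(im[240:410,310:470],None,fx=3.5,fy=3.5,interpolation=cv2.INTER_CUBIC)
H=max(a.shape[0],b.shape[0])
a2=cv2.resize(im[110:210,235:315],(240,300),interpolation=cv2.INTER_CUBIC)
o=np.zeros((600,800,3),np.uint8); o[:300,:240]=a2; o[:b.shape[0],240:240+b.shape[1]]=b
cv2.imwrite('pics/crop0.png',o)
w=cloud(c)
for n,(u,v) in dict(tl=(357,283),tt=(418,360),valve=(268,163),egg=(273,130),case=(310,220),deskA=(270,150),adapter=(411,316)).items(): print(n,w[v,u].round(0))
```

```text
tl [483.  96.   5.]
tt [458. 388.  30.]
valve [ 537. -451.   23.]
egg [ 460. -577.   35.]
case [ 518. -156.   40.]
deskA [ 498. -526.   -3.]
adapter [393. 260.  -2.]
```

View pics/crop0.png

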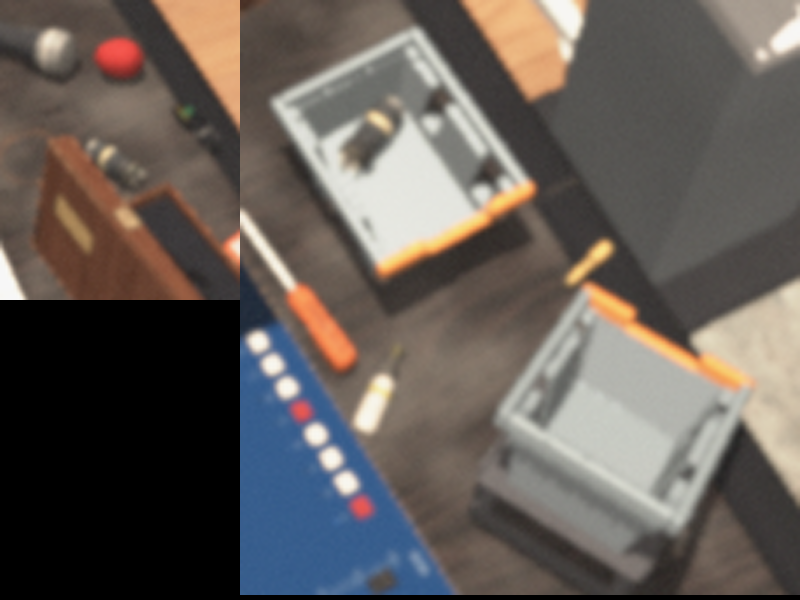

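The crop shows the lower tote with its orange end towards world +y and the valve in it near the far end. The twin's orange end is downhill, towards the robot. The loose valve lies past the end of the case, at crop pixel (115,162). Next I measure from depth.

```bash
cat > meas.py <<'E'
from h import *
def pts(fn,lo,hi):
    c=np.load('pics/%s.npz'%fn); w=cloud(c); m=np.all((w>lo)&(w<hi),-1)
    return w[m],c['image'][m],m
def rect(p): return cv2.minAreaRect(p[:,:2].astype(np.float32))
E
python3 - <<'E'
from meas import *
for fn in('scene0','top0'):
    print(fn)
    for (lo,hi,n) in [((380,0,-15),(600,190,15),'desk')]:
        p,_,_=pts(fn,lo,hi); print('desk z',np.median(p[:,2]))
    p,im,m=pts(fn,(370,-20,66),(620,215,90)); print('rim',len(p),np.median(p[:,2]),p[:,2].std(),rect(p),p[:,:2].mean(0))
    hsv=cv2.cvtColor(im[None],cv2.COLOR_BGR2HSV)[0]; o=(hsv[:,1]>140)&(hsv[:,0]<25); print('orange',p[o].mean(0) if o.any() else None)
    p,im,m=pts(fn,(400,20,10),(590,170,40)); print('inside 10-40',len(p))
    p,im,m=pts(fn,(440,-560,8),(640,-380,45)); print('valve',len(p),rect(p) if len(p) else '', p.max(0) if len(p) else '')
    v,u=np.nonzero(m); print(u.min(),u.max(),v.min(),v.max()) if len(p) else 0
    p,im,m=pts(fn,(380,-420,120),(750,-50,230)); print('lid',len(p),rect(p) if len(p) else '')
    p,im,m=pts(fn,(380,-420,35),(750,-50,70)); print('case',len(p),rect(p) if len(p) else '')
    # top tote orange and grey
    p,im,m=pts(fn,(300,250,5),(650,520,220)); hsv=cv2.cvtColor(im[None],cv2.COLOR_BGR2HSV)[0]
    o=(hsv[:,1]>140)&(hsv[:,0]<25)&(hsv[:,2]>120); print('tt orange',o.sum(),np.median(p[o],0),p[o].min(0),p[o].max(0)); print(p.min(0),p.max(0))
E
```

```text
scene0
desk z 1.4513823708576865
rim 759 74.0715725385669 3.9452583240027708 ((504.95318603515625, 115.8890151977539), (148.6024169921875, 183.8644256591797), 2.5705933570861816) [506.10615626 112.77919689]
orange [499.56390314 205.14070913  72.11479392]
inside 10-40 591
valve 168 ((554.7615966796875, -481.075927734375), (153.79942321777344, 189.9649200439453), 81.35694122314453) [ 639.95716164 -390.77569234   35.35275013]
230 292 140 172
lid 1846 ((606.7515258789062, -219.75961303710938), (58.868526458740234, 264.82965087890625), 7.124875545501709)
case 1616 ((558.4840087890625, -224.86181640625), (182.37469482421875, 266.0427551269531), 7.052122592926025)
tt orange 127 [416.6638873  338.72198976  77.4565497 ] [378.95898537 295.39366025  65.85089473] [439.66243435 413.31560592  87.59712273]
[366.21939051 250.34160254   5.00181659] [649.97013593 519.89520195 168.923333  ]
top0
desk z -0.18809443896861922
rim 568 72.99177836401986 3.3167300888227667 ((500.2231750488281, 116.36325073242188), (151.4064178466797, 180.41114807128906), 2.7781474590301514) [495.70862813 112.68285134]
orange [488.59244153 203.88375608  72.3471668 ]
inside 10-40 522
valve 13 ((634.020751953125, -553.1778564453125), (10.6729097366333, 10.717438697814941), 77.36241912841797) [ 639.72214071 -548.23343711   31.19671839]
420 423 198 203
lid 225 ((582.2135620117188, -113.61471557617188), (56.41143035888672, 45.13767623901367), 81.4100570678711)
case 68 ((601.786376953125, -102.19928741455078), (36.615142822265625, 42.16142654418945), 82.3048095703125)
tt orange 105 [401.13324317 350.43528511  73.17065298] [358.23893865 250.01129032   5.09960313] [433.76077663 425.13379416  83.06855341]
[358.23893865 250.01129032   5.09960313] [649.96972774 519.62019762 165.06935449]
```

```bash
cat >> meas.py <<'E'
def tilt(yaw): return R.from_euler('z',yaw)*R.from_euler('y',-np.radians(28))
def toptote(fn,yaw=0.5,c=(480,385)):
    p0,im,_=pts(fn,(330,250,25),(650,520,180))
    c=np.array([c[0],c[1],54.]); 
    for i in range(12):
        q=(p0-c)@tilt(yaw).as_matrix(); s=(abs(q[:,2]-76)<6)&(abs(q[:,0])<100)&(abs(q[:,1])<83)
        if i<4: s=(abs(q[:,2]-74)<12)&(abs(q[:,0])<125)&(abs(q[:,1])<110)
        r=cv2.minAreaRect(q[s][:,:2].astype(np.float32)); a=r[2]; w,h=r[1]
        if w<h: a-=90
        if a<-45: a+=90 if False else 0
        a=(a+90)%180-90
        yaw+=np.radians(a)*0.8; c=c+tilt(yaw).apply([r[0][0],r[0][1],0]); c[2]=54
    return c,yaw,r,s.sum(),np.median(q[s][:,2])
def valve(fn,seed=(537,-451)):
    p,im,m=pts(fn,(440,-540,8),(620,-380,36)); n,l=cv2.connectedComponents(m.astype(np.uint8))
    lm=l[m]; i=np.argmin(np.hypot(*(p[:,:2]-seed).T)); p=p[lm==lm[i]]; return len(p),rect(p),p.mean(0),p[:,2].max(),p.min(0),p.max(0)
E
python3 - <<'E'
from meas import *
for fn in('scene0','top0'): print(toptote(fn))
print(valve('scene0'))
p,im,m=pts('scene0',(480,-540,8),(600,-370,60));
for a,b in sorted(zip(p.round().tolist(),im.tolist()),key=lambda t:t[0][1])[::3]: print(a,b,end=' ')
E
```

```text
(array([501.19029149, 412.0700438 ,  54.        ]), np.float64(0.5114550525146055), ((0.0, -6.866455078125e-05), (147.84066772460938, 184.8406524658203), 89.99995422363281), np.int64(685), np.float64(75.65365995627))
(array([495.05876447, 411.63707643,  54.        ]), np.float64(0.5126254470971204), ((0.0, 5.340576171875e-05), (180.6166229248047, 146.6954803466797), 2.7982290703221224e-05), np.int64(551), np.float64(74.12387085616123))
(143, ((522.4598388671875, -446.41937255859375), (29.094011306762695, 71.38314819335938), 21.385814666748047), array([ 523.39345223, -442.89809838,   23.58216026]), np.float64(35.35275012810098), array([ 498.24885586, -481.57739723,    8.09149037]), array([ 542.91619241, -412.09986311,   35.35275013]))
[586.0, -538.0, 8.0] [75, 88, 108] [524.0, -481.0, 23.0] [88, 97, 107] [540.0, -477.0, 24.0] [120, 135, 150] [543.0, -475.0, 12.0] [93, 110, 138] [519.0, -472.0, 24.0] [85, 94, 104] [539.0, -471.0, 30.0] [138, 155, 169] [536.0, -470.0, 24.0] [114, 125, 135] [532.0, -468.0, 30.0] [112, 123, 132] [542.0, -467.0, 15.0] [79, 93, 120] [539.0, -466.0, 8.0] [69
[... 734 characters left out ...]
22.0] [65, 70, 75] [517.0, -432.0, 32.0] [91, 98, 106] [530.0, -432.0, 18.0] [56, 58, 62] [507.0, -430.0, 28.0] [80, 90, 98] [505.0, -428.0, 24.0] [90, 103, 116] [525.0, -427.0, 20.0] [63, 68, 73] [520.0, -426.0, 29.0] [89, 97, 105] [498.0, -425.0, 19.0] [82, 94, 104] [503.0, -423.0, 29.0] [83, 95, 107] [522.0, -423.0, 28.0] [78, 85, 94] [523.0, -422.0, 24.0] [69, 77, 83] [511.0, -421.0, 30.0] [105, 121, 132] [501.0, -420.0, 19.0] [96, 111, 120] [517.0, -419.0, 19.0] [73, 84, 91] [498.0, -418.0, 16.0] [108, 122, 133] [510.0, -418.0, 10.0] [84, 96, 105] [505.0, -417.0, 25.0] [91, 106, 114] [519.0, -415.0, 19.0] [66, 75, 85] [523.0, -414.0, 17.0] [56, 65, 71] [520.0, -414.0, 10.0] [60, 68, 74]
```

```bash
cat >> h.py <<'E'
def down(yaw):
    y=np.array([np.cos(yaw),np.sin(yaw),0]); z=np.array([0,0,-1.]); 
    return R2q(R.from_matrix(np.c_[np.cross(y,z),y,z]))
E
python3 - <<'E'
from h import *
g=0.373; T=np.radians(92.6)
for k in (g,g-np.pi):
    j=bot.ik([520,-446,150],down(k)); print('grasp',None if j is None else np.round(j,2))
for k in (T,T-np.pi,T+np.pi):
    j=bot.ik([502,133,330],down(k)); print('place',None if j is None else np.round(j,2))
# choose grasp
bot.move_to([520,-446,150],down(g))
bot.servo_line([520,-446,60],speed=120)
bot.servo_line([520,-446,23.5],speed=60,until_force=8)
bot.move_gripper(10,grip_force=25)
s=bot.read_state(); print(s['grip_width'],s['grip_force'],s['ee_pos'],s['ft_force'],s['clock'])
bot.servo_line([520,-446,140],speed=120)
s=bot.read_state(); print(s['grip_width'],s['grip_force'],s['ft_force'],s['clock'])
shot('scene','scene1');
E
```

```text
grasp [-0.76  0.69  1.19 -0.    1.27 -1.14]
grasp [-0.76  0.69  1.19 -0.    1.27  2.01]
place [ 0.19  0.18  1.48 -0.    1.48 -1.43]
place [ 0.19  0.18  1.48 -0.    1.48  1.71]
place [ 0.19  0.18  1.48 -0.    1.48  1.71]
15.465007813981623 27.626107335090637 [ 520.06506566 -446.07719408   23.66948472] [ 0.02345149 -0.79426329  1.26425033] 3.8
15.5607593408554 27.427780330181122 [ 0.08123308 -0.23666773 -0.53469641] 4.925
```

Run:
```python
from meas import *
T=np.radians(92.6); q=down(T)
bot.servo_line([520,-446,330],speed=250)
bot.move_to([502,134,330],q)
bot.servo_line([502,134,125],speed=150)
s=bot.read_state(); print(s['grip_width'],s['ee_pos'],s['clock'])
ims=[]
for n in('scene','top'):
    shot(n,n+'2'); p,im,m=pts(n+'2',(400,60,98),(610,210,122)); 
    print(n,len(p),rect(p),p.min(0),p.max(0)) if len(p) else 0
    p,im,m=pts(n+'2',(370,-20,66),(620,215,82)); print('rim',rect(p))
    c=np.load('pics/'+n+'2.npz')['image']; v,u=np.nonzero(m); v0,u0=int(v.mean())-60,int(u.mean())-50
    ims.append(cv2.resize(c[v0:v0+120,u0:u0+100],(400,480),interpolation=cv2.INTER_CUBIC))
cv2.imwrite('pics/crop2.png',np.hstack(ims))
```

```text
15.47823976123272 [502.3355321  134.06269777 125.71361285] 9.4833
scene 29 ((524.1757202148438, 140.0387420654297), (26.02948760986328, 31.54702377319336), 29.75971794128418) [506.86530786 119.88547407 107.37341959] [540.3260546  148.31095472 121.79193935]
rim ((505.0840148925781, 116.11710357666016), (148.9956512451172, 182.41622924804688), 2.9702088832855225)
rim ((0.0, 0.0), (0.0, 0.0), 0.0)<stdin>:12: RuntimeWarning: Mean of empty slice.
  ret = ret.dtype.type(ret / rcount)
Traceback (most recent call last):
ValueError: cannot convert float NaN to integer
```

Run:
```python
import cv2
c=cv2.imread('pics/scene2.png'); cv2.imwrite('pics/crop2.png',cv2.resize(c[215:335,290:420],None,fx=5,fy=5,interpolation=cv2.INTER_CUBIC))
```

```text
(no output)
```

View pics/crop2.png

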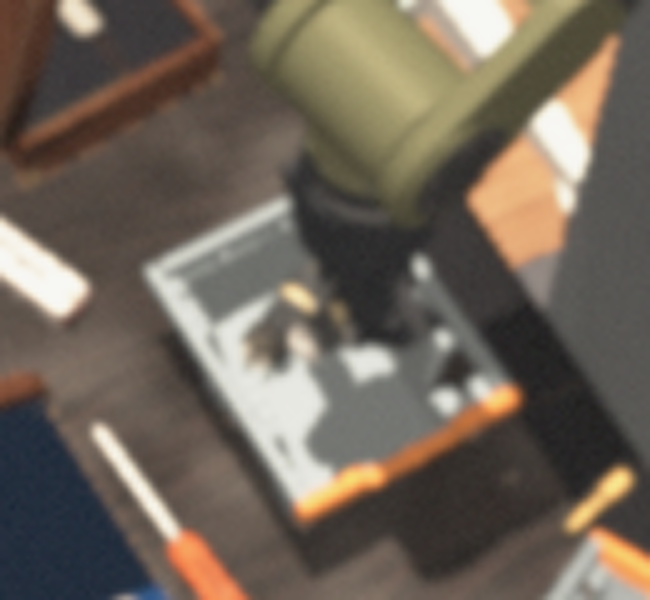

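The held valve hangs just over the tote's middle, with its far end at crop (265,350), well inside the rims. I'll lower it.

Run:
```python
from meas import *
bot.servo_line([502,134,40],speed=100)
print(bot.servo_line([502,134,26.5],speed=25,until_force=2.5)); s=bot.read_state(); print(s['ee_pos'],s['ft_force'])
bot.move_gripper(45); bot.dwell(0.3)
bot.servo_line([502,134,60],speed=60); bot.servo_line([502,134,200],speed=200)
bot.move_to([400,250,400],down(np.radians(92.6)))
s=bot.read_state(); print(s['ee_pos'],s['clock'],s['ft_force'])
for n in('scene','top'):
    shot(n,n+'3'); p,im,m=pts(n+'3',(370,-20,66),(620,215,85)); print(n,len(p),rect(p))
    p,im,m=pts(n+'3',(445,30,16),(560,175,45)); print('valves',len(p))
    c=np.load('pics/'+n+'3.npz')['image']; 
    if n=='scene': cv2.imwrite('pics/crop3.png',cv2.resize(c[235:325,310:400],None,fx=5,fy=5,interpolation=cv2.INTER_CUBIC))
    try: print(toptote(n+'3',.51,(498,412)))
    except Exception as e: print(e)
```

```text
True
[501.88496996 134.00602949  27.5037555 ] [-0.15616655 -0.11270865  4.49832411]
[400.37294    249.64044332 398.32154537] 14.3083 [-0.18134556  0.87818556 -0.34614073]
scene 760 ((504.6349792480469, 116.08343505859375), (150.3944549560547, 182.13027954101562), 3.1429247856140137)
valves 752
(array([499.91217192, 411.39552561,  54.        ]), np.float64(0.5172882613208939), ((0.0, 2.288818359375e-05), (189.3395233154297, 147.6753692626953), 1.494502339483006e-05), np.int64(678), np.float64(75.07396191497784))
top 200 ((496.44805908203125, 162.8439178466797), (148.09970092773438, 87.35889434814453), 2.8012988567352295)
valves 91
(array([494.75780138, 411.61193774,  54.        ]), np.float64(0.5088084065931106), ((-1.52587890625e-05, -9.918212890625e-05), (146.66799926757812, 180.7992706298828), 89.99994659423828), np.int64(565), np.float64(73.87608474884736))
```

View pics/crop3.png

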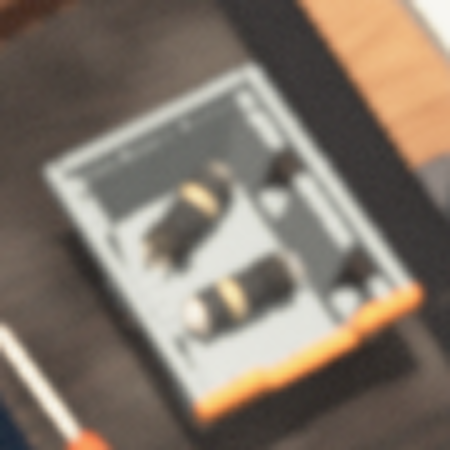

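Both valves lie on their sides in the tote, at crop (185,215) and (245,305), clear of each other. Next I check the reach for both rims.

```bash
cat >> meas.py <<'E'
DEP=86.5
def tool(c,Rt,sg,fl):
    y=np.array([0,fl,0]); z=np.array([0,0,-1.])
    L=R.from_matrix(np.c_[np.cross(y,z),y,z])
    return np.array(c)+Rt.apply([0,68.5*sg,DEP]), R2q(Rt*L)
C0=np.array([497.4,411.7,54.]); Y0=0.512; CL=np.array([502.,116.]); YF=np.radians(92.8)
lvl=lambda yaw: R.from_euler('z',yaw)
E
python3 - <<'E'
from meas import *
Rt=tilt(Y0); n=Rt.apply([0,0,1])
for sg in(1,-1):
  for fl in(1,-1):
    print(sg,fl)
    for nm,(c,r) in dict(pre=(C0+60*n,Rt),grasp=(C0,Rt),lift=(C0+110*n,Rt),level=(np.r_[440,380,230],lvl(Y0)),over=(np.r_[CL,200],lvl(YF)),place=(np.r_[CL,64],lvl(YF))).items():
      j=bot.ik(*tool(c,r,sg,fl)); print(nm,None if j is None else np.round(j,2))
E
```

```text
1 1
pre [ 0.82  0.28  1.78 -0.24  0.63 -1.1 ]
grasp [ 0.8   0.41  1.74 -0.27  0.53 -1.08]
lift [ 0.83  0.18  1.79 -0.23  0.72 -1.11]
level [ 0.76  0.37  1.27 -0.    1.5  -1.32]
over None
place None
1 -1
pre [ 0.82  0.28  1.78 -0.24  0.63  2.04]
grasp [ 0.8   0.41  1.74 -0.27  0.53  2.06]
lift [ 0.83  0.18  1.79 -0.23  0.72  2.03]
level [ 0.76  0.37  1.27 -0.    1.5   1.82]
over [ 0.17  0.04  1.74 -0.    1.36  0.12]
place [ 0.17  0.19  1.91 -0.    1.04  0.12]
-1 1
pre [ 0.53  0.21  1.86 -0.02  0.58 -1.54]
grasp [ 0.53  0.35  1.83 -0.02  0.47 -1.53]
lift [ 0.54  0.1   1.88 -0.02  0.67 -1.54]
level [ 0.53  0.31  1.36 -0.    1.48 -1.55]
over None
place None
-1 -1
pre [ 0.53  0.21  1.86 -0.02  0.58  1.61]
grasp [ 0.53  0.35  1.83 -0.02  0.47  1.61]
lift [ 0.54  0.1   1.88 -0.02  0.67  1.6 ]
level [ 0.53  0.31  1.36 -0.    1.48  1.59]
over [ 0.14  0.35  1.37 -0.    1.42  0.09]
place [ 0.14  0.47  1.53 -0.    1.14  0.09]
```

Run:
```python
from meas import *
Rt=tilt(Y0); n=Rt.apply([0,0,1]); t=lambda c,r:tool(c,r,-1,-1)
bot.move_gripper(40)
bot.move_to(*t(C0+80*n,Rt))
bot.servo_line(*t(C0+25*n,Rt),speed=120)
print(bot.servo_line(*t(C0,Rt),speed=50,until_force=5)); s=bot.read_state(); print(s['ee_pos'],t(C0,Rt)[0],s['ft_force'])
bot.move_gripper(4,grip_force=110); s=bot.read_state(); print(s['grip_width'],s['grip_force'],s['ft_force'],s['clock'])
bot.servo_line(*t(C0+15*n,Rt),speed=40)
bot.dwell(.2);s=bot.read_state(); print(s['grip_width'],s['grip_force'],s['ft_force'],s['moment'],s['clock'])
c=shot('scene','scene4'); cv2.imwrite('pics/crop4.png',cv2.resize(c['image'][280:430,340:480],None,fx=4,fy=4,interpolation=cv2.INTER_CUBIC))
```

```text
False
[495.54175274 332.08818211 130.26877277] [495.5578254  332.08862618 130.37496678] [-0.82601067 -0.43382415 -0.10124027]
5.902073477643747 83.58641266822815 [-4.1466711  -2.92493314  4.65993157] 18.6417
5.601917844032393 82.78010986279696 [ 0.22883669  0.60958221 -2.2249156 ] [-0.29320404  0.29845159 -0.02169997] 19.3667
```

View pics/crop4.png

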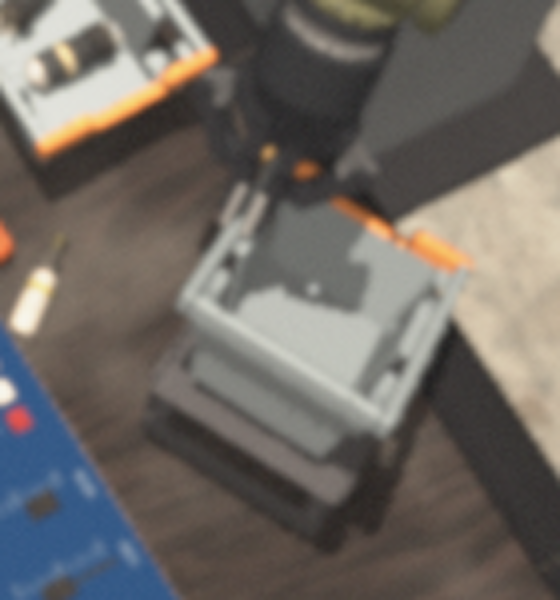

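The gripper holds the near rim, at crop (270,170). The wrist carries about 2.2 N, and the tote has come off the bed square. Now I lift it, level it and carry it over.

```bash
cat >> meas.py <<'E'
def level(fn,lo,hi):
    p,im,_=pts(fn,lo,hi); r=rect(p); hsv=cv2.cvtColor(im[None],cv2.COLOR_BGR2HSV)[0]; o=(hsv[:,1]>140)&(hsv[:,0]<25)
    return len(p),np.round(np.r_[r[0],r[1],r[2]],1),(p[o].mean(0).round(1) if o.any() else None)
E
python3 - <<'E'
from meas import *
Rt=tilt(Y0); n=Rt.apply([0,0,1]); t=lambda c,r:tool(c,r,-1,-1)
bot.servo_line(*t(C0+120*n,Rt),speed=100)
bot.servo_line(*t(np.r_[440,380,230],lvl(Y0)),speed=70)
bot.move_to(*t(np.r_[CL,170],lvl(YF)))
bot.dwell(.4); s=bot.read_state(); print(s['grip_width'],s['grip_force'],s['ee_pos'],t(np.r_[CL,170],lvl(YF))[0],s['ft_force'],s['moment'],s['clock'])
ims=[]
for k in('scene','top'):
    c=shot(k,k+'5'); print(k,level(k+'5',(350,-50,228),(660,260,262)))
    ims.append(cv2.resize(c['image'][200:340,290:420] if k=='scene' else c['image'][180:320,190:320],(400,430),interpolation=cv2.INTER_CUBIC))
    p,im,_=pts(k+'5',(350,-50,225),(660,260,262)); A=np.c_[p[:,:2]-CL,np.ones(len(p))]; print('plane',np.linalg.lstsq(A,p[:,2],rcond=None)[0])
cv2.imwrite('pics/crop5.png',np.hstack(ims))
E
```

```text
5.745111672812751 82.74578257463872 [570.38516127 119.49478275 256.52212649] [570.41822041 119.34620923 256.5       ] [-0.28093474 -0.27201025 -2.71550516] [-0.03937421 -0.13323936  0.02643694] 23.7417
scene (817, array([508.4, 116.8, 160.2, 181.4,   2.6]), array([575.8,  31.9, 243.5]))
plane [4.78599439e-02 4.21694519e-04 2.38851347e+02]
top (227, array([558.3, 168.2,  42.1,  92.7,  19.3]), None)
plane [1.36060965e-01 3.21905993e-02 2.28125742e+02]
```

View pics/crop5.png

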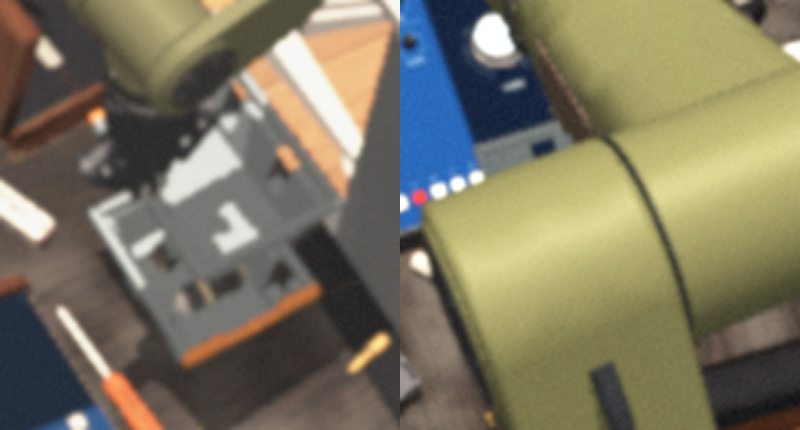

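Scene view: the tote is held turned over the lower one, with its grey end towards the orange lower end. The arm hides the top view, so I'll use the scene depth to check tilt and offset.

Run:
```python
from meas import *
p,im,m=pts('scene5',(400,0,215),(600,230,275))
hsv=cv2.cvtColor(im[None],cv2.COLOR_BGR2HSV)[0]
g=(im.max(1)>95)&(hsv[:,1]<70)
x,y,z=p.T
for nm,s in dict(nearrim=(x<452)&(y>40)&(y<195),end_plus=(y>195)&(x>450)&(x<550),end_minus=(y<40)&(x>450)&(x<550),far=(x>560)&((y<75)|(y>165))).items():
    q=p[s&(z>232)]; print(nm,len(q),q.mean(0).round(1),np.percentile(q,[3,97],axis=0).round(1).tolist())
    if nm.startswith('end'): print(np.polyfit(q[:,0],q[:,2],1))
```

```text
nearrim 239 [436.6 126.8 239.3] [[428.1, 54.0, 232.5], [447.2, 191.6, 245.5]]
end_plus 162 [501.8 202.4 240.7] [[452.6, 195.8, 232.7], [546.6, 206.7, 246.6]]
[2.89432021e-03 2.39204381e+02]<stdin>:7: RuntimeWarning: Mean of empty slice.
  ret = um.true_divide(
Traceback (most recent call last):
IndexError: index -1 is out of bounds for axis 0 with size 0
```

Run:
```python
from meas import *
a=np.radians(2.8); u=np.array([np.cos(a),np.sin(a)]); v=np.array([-np.sin(a),np.cos(a)])
def ed(fn,zo):
    p,im,_=pts(fn,(400,0,63+zo),(620,250,82+zo)); x=(p[:,:2]-CL)@u; y=(p[:,:2]-CL)@v
    n=p_=(x<-52)&(abs(y)<75); e=(y>75)&(abs(x)<45)
    # slope fits too
    r=[]
    for s,A,B in((n,y,x),(e,x,y)):
        k=np.polyfit(A[s],B[s],1); r.append((s.sum(),np.percentile(B[s],[5,50,95]).round(1).tolist(),k.round(4).tolist(),p[s][:,2].mean().round(1)))
    return r
for f,z in(('scene0',0),('scene3',0),('scene5',170)): print(f,*ed(f,z),sep='\n  ')
```

```text
scene0
  (np.int64(248), [-68.7, -61.8, -53.7], [-0.016, -61.8925], np.float64(71.9))
  (np.int64(97), [80.4, 86.6, 90.5], [0.0049, 86.0949], np.float64(69.6))
scene3
  (np.int64(254), [-69.0, -61.7, -53.7], [-0.0071, -61.7868], np.float64(71.8))
  (np.int64(101), [79.8, 86.4, 90.2], [-0.002, 85.7388], np.float64(68.8))
scene5
  (np.int64(207), [-71.0, -65.0, -58.0], [0.002, -65.348], np.float64(239.8))
  (np.int64(139), [81.1, 86.8, 89.7], [0.0026, 86.1217], np.float64(241.0))
```

```bash
cat >> meas.py <<'E'
def ed(fn,zo):
    a=np.radians(2.8); u=np.array([np.cos(a),np.sin(a)]); v=np.array([-np.sin(a),np.cos(a)])
    p,im,_=pts(fn,(400,0,67+zo),(620,250,82+zo)); x=(p[:,:2]-CL)@u; y=(p[:,:2]-CL)@v
    n=(x<-60)&(abs(y)<75); e=(y>78)&(abs(x)<45); r=[]
    for s,A,B in((n,y,x),(e,x,y)):
        k=np.polyfit(A[s],B[s],1); r.append((int(s.sum()),np.percentile(B[s],[5,50,95]).round(1).tolist(),k.round(4).tolist(),p[s][:,2].mean().round(1)))
    return r
E
python3 - <<'E'
from meas import *
t=lambda c,r:tool(c,r,-1,-1)
bot.servo_line(*t(np.r_[CL+[2,0],100],lvl(YF)),speed=80)
bot.dwell(.3); s=bot.read_state(); print(s['ee_pos'],s['ft_force'],s['clock'])
shot('scene','scene6');
for i in range(2): shot('scene','scene6%d'%i)
for f,z in(('scene0',0),('scene3',0),('scene5',170),('scene6',100),('scene60',100),('scene61',100)): print(f,*ed(f,z),sep='\n  ')
E
```

```text
[572.4812499  119.35990943 186.73935422] [ 0.10768105  0.22024891 -2.03397779] 25.1667
scene0
  (163, [-69.1, -63.9, -60.7], [-0.0035, -64.2343], np.float64(74.5))
  (53, [81.7, 86.7, 90.7], [0.0006, 86.6691], np.float64(73.5))
scene3
  (159, [-69.5, -63.9, -60.5], [0.0023, -64.3049], np.float64(74.8))
  (54, [81.7, 86.6, 89.9], [0.005, 86.1709], np.float64(72.5))
scene5
  (163, [-71.0, -66.2, -62.6], [-0.0054, -66.43], np.float64(241.1))
  (118, [81.1, 86.3, 89.7], [0.0027, 85.7662], np.float64(242.1))
scene6
  (140, [-69.3, -64.3, -60.6], [-0.001, -64.5176], np.float64(171.3))
  (110, [80.6, 86.3, 89.7], [0.0018, 85.6503], np.float64(172.8))
scene60
  (137, [-68.7, -64.4, -60.9], [0.001, -64.4723], np.float64(171.6))
  (114, [81.4, 86.0, 89.8], [0.0039, 85.8586], np.float64(172.5))
scene61
  (140, [-68.8, -64.0, -60.3], [-0.0025, -64.2674], np.float64(171.7))
  (106, [81.4, 85.8, 89.4], [-0.0059, 85.5125], np.float64(172.6))
```

Run:
```python
from meas import *
t=lambda c,r:tool(c,r,-1,-1); P=CL+[2.2,0.3]
bot.servo_line(*t(np.r_[P,80],lvl(YF)),speed=60); 
print(bot.servo_line(*t(np.r_[P,61],lvl(YF)),speed=20,until_force=3))
s=bot.read_state(); print(s['ee_pos'],s['ee_pos'][2]-DEP,s['ft_force'],s['moment'],s['clock'])
c=shot('scene','scene7'); print(*ed('scene7',64)); print(*ed('scene7',82))
cv2.imwrite('pics/crop7.png',cv2.resize(c['image'][210:340,290:420],None,fx=4,fy=4,interpolation=cv2.INTER_CUBIC))
```

```text
True
[572.81786763 119.67401417 152.06130616] 65.56130615782598 [-1.1704641  -0.35140451  5.38996855] [-0.02191529  0.08003709 -0.05460625] 26.5083
(151, [-68.8, -63.3, -60.3], [-0.0001, -63.894], np.float64(138.7)) (125, [80.9, 86.3, 90.1], [-0.005, 86.1296], np.float64(138.7))Traceback (most recent call last):
  File "<stdin>", line 6, in <module>
  File "meas.py", line 37, in ed
    k=np.polyfit(A[s],B[s],1); r.append((int(s.sum()),np.percentile(B[s],[5,50,95]).round(1).tolist(),k.round(4).tolist(),p[s][:,2].mean().round(1)))
    raise TypeError("expected non-empty vector for x")
TypeError: expected non-empty vector for x
```

Run:
```python
from meas import *
s=bot.read_state(); p=np.array(s['ee_pos']); print(p,s['ft_force'])
print(bot.servo_line(p-[0,0,1.5],speed=10,until_force=6)); s=bot.read_state(); print(s['ee_pos'],s['ft_force'],s['moment'])
bot.move_gripper(14); bot.dwell(.2); s=bot.read_state(); print(s['ee_pos'],s['ft_force'],s['grip_width'],s['clock'])
for i in range(3): shot('scene','scene8%d'%i); print(*ed('scene8%d'%i,64))
c=np.load('pics/scene80.npz')
cv2.imwrite('pics/crop7.png',cv2.resize(c['image'][210:340,290:420],None,fx=4,fy=4,interpolation=cv2.INTER_CUBIC))
```

```text
[572.80503515 119.66345384 152.08805273] [-0.48869254 -0.34258703  5.4750719 ]
False
[573.54686812 119.70543996 151.93678803] [-1.33829101 -1.25234909  9.50844328] [-0.10709039  0.172155    0.03725933]
[572.75095106 119.66834971 150.42775045] [ 0.58732482  0.90067783 -0.29500483] 14.133053755339859 27.2583
(149, [-68.7, -63.8, -60.4], [-0.0012, -64.0356], np.float64(138.5)) (116, [81.0, 86.3, 89.8], [0.0059, 85.853], np.float64(138.8))
(143, [-68.7, -63.8, -60.5], [0.0002, -64.1612], np.float64(138.5)) (120, [80.2, 86.4, 89.9], [-0.0009, 85.8542], np.float64(138.0))
(156, [-68.8, -62.9, -60.2], [0.0003, -63.746], np.float64(138.5)) (119, [80.8, 86.3, 90.0], [0.0053, 85.9471], np.float64(138.2))
```

View pics/crop7.png

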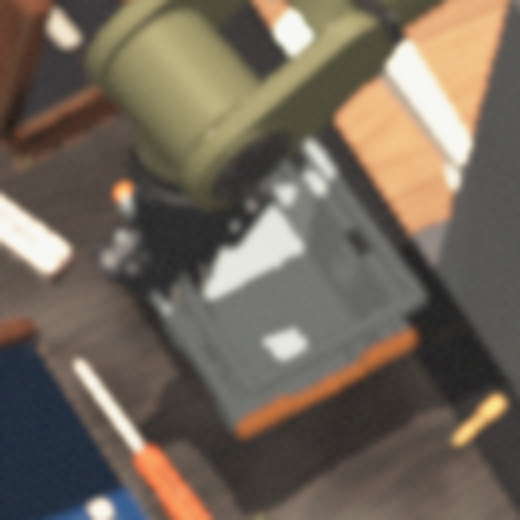

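The twin sits in line on the lower tote, its grey end over the orange bar (crop 330,385). I'll back off and check in both views.

Run:
```python
from meas import *
p=np.array(bot.read_state()['ee_pos']); bot.move_gripper(30)
bot.servo_line(p+[0,0,40],speed=50); bot.servo_line(p+[0,0,170],speed=200)
q=bot.read_state()['tool_rot']; bot.move_to([350,-250,400],q); s=bot.read_state(); print(s['clock'])
for k in('scene','top'):
    shot(k,k+'9'); print(k,level(k+'9',(380,-20,131),(620,260,150)))
    P,_,_=pts(k+'9',(380,-20,133),(620,260,150)); A=np.c_[P[:,:2]-CL,np.ones(len(P))]; print('plane',np.linalg.lstsq(A,P[:,2],rcond=None)[0].round(3), np.percentile(P[:,2],[50,90]).round(1))
    for nm,b in dict(yp=(450,195,550,215),ym=(450,15,550,40),xm=(420,60,445,170),xp=(560,60,590,170)).items():
        Q,_,_=pts(k+'9',(b[0],b[1],128),(b[2],b[3],150)); print(nm,len(Q),np.percentile(Q[:,2],[50,85]).round(1) if len(Q) else '')
    if k=='top': cv2.imwrite('pics/crop9.png',np.hstack([cv2.resize(np.load('pics/scene9.npz')['image'][210:340,290:420],(390,390)),cv2.resize(np.load('pics/top9.npz')['image'][200:330,190:320],(390,390))]))
    Q,_,_=pts(k+'9',(370,-20,66),(620,215,80)); print('low',len(Q),rect(Q))
```

```text
31.075
scene (758, array([506.2, 116. , 149. , 182. ,   2.9]), array([509.9,  31.5, 138.2]))
plane [2.00000e-03 2.00000e-03 1.38987e+02] [139.  142.7]
yp 143 [138.7 142.1]
ym 97 [134.9 140.3]
xm 153 [138.4 141.8]
xp 171 [137.5 141.5]
low 1420 ((505.6192932128906, 116.96183013916016), (147.86260986328125, 181.9312744140625), 2.4885144233703613)
top (76, array([547.3, 200.6,  28.9,  67.2,  63.2]), None)
plane [-8.00000e-03  4.20000e-02  1.35023e+02] [138.3 141.6]
yp 31 [138.4 140. ]
ym 0 
xm 0 
xp 0 
low 8 ((552.3589477539062, 207.6322021484375), (21.55667495727539, 2.7902913093566895), 1.6743980646133423)
```

View pics/crop9.png

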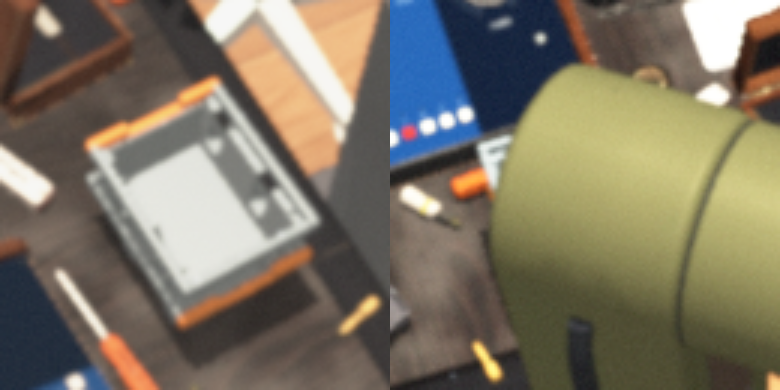

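Stacked level: the rim sits about 64 to 65 above the lower rim, slopes are about 0.002, and the orange end is over the plain grey end. I'm handing in.

```bash
python3 -c "
from rig import bot
print(bot.finish_job())"
```

```text
the job is handed in; nothing more can be done
None
```

I handed the job in at about 31 s on the robot's clock: the loose valve lies beside the other in the lower tote, and the empty tote is stacked on it end for end, measured level and about 64–65 mm up and released; no verdict came back.

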